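# Set the filtration taps for the places in use and start the pump

### The arm

A 6-joint arm with a two-finger parallel gripper is mounted at the origin on the work surface. World frame = base frame: x ahead of the robot, y to its left, z up, the work surface at z = 0. Lengths are in m, angles in rad, forces in N, time in s.
With the tool pointing down it reaches from about 0.325 to 0.9 m from the base axis. Payload 3.5 kg.
Tool frame: the origin (TCP) lies on the centre line of the jaws, within the pads' length; the fingertips stand ahead of it and the grasp point (between the pads) lies 11 mm behind it (robot.finger_overhang is the x of the fingertips in the tool frame, in m); x points along the fingers, y is the direction in which the jaws open and shut, and the axes are right-handed (so a half turn about x gives the same grasp; the last joint's range is limited). The gripper opens to 85 mm and grips with 20 to 120 N. Pads are 22 mm wide; open, the fingers measure 114 mm over their backs; the gripper's body (76 mm by 85 mm) begins 54 mm behind the grasp point. The pads swing forward as they close: fully open they stand 13 mm farther back than shut.
Start: joints at [-1.22, 0.276, -0.026, 1.268, 0, 1.467], TCP at [0.274, -0.562, 0.239] pointing down, gripper open.
Joint ranges: [-3.12, 3.12], [-0.85, 1.88], [-1.08, 1.24], [-1.95, 2.15], [-1.57, 1.53], [-3.14, 3.14]. Speed limits (rad/s): [2.57, 2.57, 3.14, 3.14, 3.14, 3.14].

### API

Orientations are given as a unit quaternion [x, y, z, w].
In Python, from workcell import robot gives the robot as it stands. The module is installed in compiled form; this text tells all that it offers.
- The arm moves only by the tool step_arm, never from a script. Its argument "series" is text: rows parted by semicolons, each of 7 numbers parted by spaces: the turn, a rotation vector about the tool's x, y, z in degrees, then the shift along the tool's x, y, z in mm, then the finger opening in mm, from 0 to 85.4. In form: wx wy wz x y z claw; .... A call has 1 to 20 rows; each row shifts and turns the pose as measured when the row begins, along the tool's axes as they then stand; what a row does not reach is not made up. A row lasts 1/12 s, in which the tool goes at most 41.7 mm and 7.16 degrees, less where a joint would pass 70% of its speed; a pose out of reach is approached as far as the arm can. A call is refused whole if a number of a shift passes 41.7 or a number of a turn 7.16, either way. A call with a gripper value outside its range is refused whole. The fingers move at their own pace and stop on an object; "force" is the grip in N (left out, the last holds). Time passes only in rows, so rows that do not move let the fingers close. It gives the time, the measured TCP pose, the force and the opening at its end, in the units of the state.
- robot.get_obs(): the state, without advancing time (a new reading comes with each control period).
- robot.get_image(name): name is "scene" or "top"; returns (picture, depth): 480x640x3 uint8, red, green, blue; 480x640 float32, m along the optical axis (not along the pixel's ray), 0 where there is no reading.
- robot.get_calibration(name): a dict with "intrinsics" (3x3 intrinsics, pixels), "T" (4x4, takes a point from camera to world coordinates). Camera axes: x right, y up, looking along -z (the intrinsics and any distortion apply to the point x, -y, -z); pixel columns grow to the right and rows downward; lengths in m; the calibration is good to about 2 mm. A picture is of the moment at which its call begins. get_calibration takes no time and is no camera call.
- robot.finish_job(): hands the job in, once; it reports no verdict.
The state is a dict: "time": time; "joint_positions": joint angles; "dq": joint speeds; "joint_torque": joint torques, N m; "position": TCP position; "eef_rot": TCP orientation; "ft_force": force on the tool from outside, world axes, zero at the start; "torque": the same for the moment, N m; "grip_width": opening from 0.0 (shut) to 1.0 (fully open).
Only numpy, scipy, OpenCV 4.12 (cv2) and the standard library are available. Lean on these libraries where they do the work, as an engineer would, in place of code of your own. Each camera call takes 0.05 s, during which the arm holds its last target.

### The job

Get the vacuum filtration unit running: turn the tap of each place that carries a funnel fully open, with its lever in line with the pipe, and turn the tap of the place that has only a bare filter support fully shut, with its lever crosswise. When all three taps are set, switch the pump on by pressing down the raised half of its rocker switch, and leave it on. Do not shift or tip the funnels, the bare support or the things standing around the unit.

Things in the scene. Friction and masses are not known exactly. Their poses are not given: they have to be found in the camera images.
- unit: Three-place vacuum filtration unit with its pump, stainless steel, one piece, fixed to the bench at a spot and yaw (up to 0.15 rad) that vary. Origin on the bench, on the line of the three tap spindles; x points away from the robot along the branch pipes, y left along the row, z up. 'Unit (x, y, z)' below: this frame, mm. Base plate x -90 to 165, y -172 to 272, 14 high.
- header (a point): Middle of the header tube, 38 mm thick, along unit y at x = -60, y -190 to 265, its top 74 high: unit (-60, 35, 55). From it an 18 mm branch pipe (axis 55 high) runs to +x at each place, through a ball valve at x = 0, to a riser at x = 125 that ends in the place's port.
- pump_top (a point): Middle of the flat top of the pump, a white box at the unit's right end: unit (-10, -255, 140). Box x -130 to 110, y -320 to -190, 140 high. On its top the rocker switch at x = -70 and, at x = 60, a round vacuum gauge 200 high.
- tap_left (a joint): Lever of the left place's quarter-turn tap, rad: 0 = fully shut, crosswise to its pipe (points along unit +y, left); 1.571 = fully open, in line with its pipe (points along unit -x, to the robot); anticlockwise from above as it opens, about a vertical spindle. Stops at both ends. Stays where left; starts between 0.35 and 1.2. Friction about 0.22 N m (3 to 4 N at the grip).
- tap_left_pivot (a point): Spindle axis of the left tap at the height of its lever: unit (0, 220, 110).
- tap_left_grip (a point): Middle of the black sleeve on the left tap's lever, 69 mm from the spindle axis, 110 above the bench. Sleeve 58 mm long (40 to 98 mm from the axis), 16 mm wide, 12 mm high (104 to 116 above the bench), open air 30 mm below it. Push it from either side or pinch it from above. The line from pivot to grip is the lever's direction.
- place_left (a point): Centre of the left place's port rim, where the filter support sits: unit (125, 220, 110), 50 mm outside diameter.
- tap_middle (a joint): Lever of the middle place's quarter-turn tap, rad: 0 = fully shut, crosswise to its pipe (points along unit +y, left); 1.571 = fully open, in line with its pipe (points along unit -x, to the robot); anticlockwise from above as it opens, about a vertical spindle. Stops at both ends. Stays where left; starts between 0.35 and 1.2. Friction about 0.22 N m (3 to 4 N at the grip).
- tap_middle_pivot (a point): Spindle axis of the middle tap at the height of its lever: unit (0, 80, 110).
- tap_middle_grip (a point): Middle of the black sleeve on the middle tap's lever, 69 mm from the spindle axis, 110 above the bench. Sleeve 58 mm long (40 to 98 mm from the axis), 16 mm wide, 12 mm high (104 to 116 above the bench), open air 30 mm below it. Push it from either side or pinch it from above. The line from pivot to grip is the lever's direction.
- place_middle (a point): Centre of the middle place's port rim, where the filter support sits: unit (125, 80, 110), 50 mm outside diameter.
- tap_right (a joint): Lever of the right place's quarter-turn tap, rad: 0 = fully shut, crosswise to its pipe (points along unit +y, left); 1.571 = fully open, in line with its pipe (points along unit -x, to the robot); anticlockwise from above as it opens, about a vertical spindle. Stops at both ends. Stays where left; starts between 0.35 and 1.2. Friction about 0.22 N m (3 to 4 N at the grip).
- tap_right_pivot (a point): Spindle axis of the right tap at the height of its lever: unit (0, -60, 110).
- tap_right_grip (a point): Middle of the black sleeve on the right tap's lever, 69 mm from the spindle axis, 110 above the bench. Sleeve 58 mm long (40 to 98 mm from the axis), 16 mm wide, 12 mm high (104 to 116 above the bench), open air 30 mm below it. Push it from either side or pinch it from above. The line from pivot to grip is the lever's direction.
- place_right (a point): Centre of the right place's port rim, where the filter support sits: unit (125, -60, 110), 50 mm outside diameter.
- funnel_a: A filter support carrying a stainless steel funnel: open cup, 74 mm across and 80 mm deep, its rim 104 mm above its origin. Loose, stands on one of the three places by a 35 mm rubber stopper 16 mm long in the port. Origin: centre of the support's underside on the port rim (110 above the bench); z axis up. 0.2 to 0.45 kg.
- funnel_b: A second support with funnel, the same as funnel_a, on another place.
- bare_support: A filter support with no funnel on it: a flat stepped disc 60 mm across and 18 mm high above its origin, with a grey porous plate 40 mm across on top. Loose, stands by the same stopper on the remaining place. Origin: centre of its underside on the port rim; z axis up.
- pump_switch (a joint): Rocker switch of the pump, rad: 0 = off, its front half (towards the robot) stands up; 0.52 = on, front half pressed down. Stays where it is left; takes about 2.5 N pressed down 15 mm in front of its axle.
- switch_press (a point): Where to press the rocker's front half: unit (-85, -255, 154), 15 mm in front of the axle (axle along unit y, at x = -70, 146 high). Straight down by about 8 mm switches it on. Rocker 40 mm long (unit x), 26 mm wide; off, its front edge stands 158 above the bench and its rear edge 148; on, the other way round.
- dishes: Bystander: stack of four plastic culture dishes, 90 mm across, 60 mm high, loose on the bench to the left of the unit. Origin: centre of its underside.
- bottle: Bystander: glass reagent bottle, 72 mm across, 160 mm high, to the right of the pump. Origin: centre of its underside.
- beaker: Bystander: glass beaker, 70 mm across, 85 mm high, behind the unit. Origin: centre of its underside.
Mind the look-alikes: they are no part of the job. Leave any green look-alike of the funnel_b alone.

How it is judged:
On the way, in this order (a step that is already met when the one before it is completed fails the run):
1. All three taps are set to suit their places (open under a funnel, shut under the bare support) while the pump is still off (((horizontal distance between any of funnel_a, funnel_b and place_left below 0.012 m and value of joint tap_left above 1.42 rad) or (horizontal distance between bare_support and place_left below 0.012 m and value of joint tap_left below 0.15 rad)) and ((horizontal distance between any of funnel_a, funnel_b and place_middle below 0.012 m and value of joint tap_middle above 1.42 rad) or (horizontal distance between bare_support and place_middle below 0.012 m and value of joint tap_middle below 0.15 rad)) and ((horizontal distance between any of funnel_a, funnel_b and place_right below 0.012 m and value of joint tap_right above 1.42 rad) or (horizontal distance between bare_support and place_right below 0.012 m and value of joint tap_right below 0.15 rad)) and value of joint pump_switch below 0.2 rad), for 0.2 s.
2. The pump is switched on (value of joint pump_switch above 0.4 rad), for 0.2 s.
At the end, for the whole second after the job is handed in: Taps at the two funnels within 0.15 rad of fully open, the tap at the bare support within 0.15 rad of fully shut, all still; the pump's rocker on (over 0.40 of 0.52 rad); funnels and bare support upright (within 0.12 rad) and at rest on their own places (within 12 mm) (((horizontal distance between any of funnel_a, funnel_b and place_left below 0.012 m and value of joint tap_left above 1.42 rad) or (horizontal distance between bare_support and place_left below 0.012 m and value of joint tap_left below 0.15 rad)) and ((horizontal distance between any of funnel_a, funnel_b and place_middle below 0.012 m and value of joint tap_middle above 1.42 rad) or (horizontal distance between bare_support and place_middle below 0.012 m and value of joint tap_middle below 0.15 rad)) and ((horizontal distance between any of funnel_a, funnel_b and place_right below 0.012 m and value of joint tap_right above 1.42 rad) or (horizontal distance between bare_support and place_right below 0.012 m and value of joint tap_right below 0.15 rad)) and velocity of joint tap_left between -0.05 and 0.05 rad/s and velocity of joint tap_middle between -0.05 and 0.05 rad/s and velocity of joint tap_right between -0.05 and 0.05 rad/s and value of joint pump_switch above 0.4 rad and angle between each of funnel_a, funnel_b, bare_support's own z axis and vertical below 0.12 rad and linear speed of each of funnel_a, funnel_b, bare_support below 0.02 m/s); the robot touches nothing.
It fails at once if A funnel or the bare support is shifted by more than 12 mm or tipped by more than 0.2 rad (distance of any of funnel_a, funnel_b, bare_support from where it was at the start of the episode above 0.012 m or angle between any of funnel_a, funnel_b, bare_support's own z axis and vertical above 0.2 rad).
It fails at once if A bystander (dishes, bottle, beaker) is shifted by more than 20 mm (distance of any of dishes, bottle, beaker from where it was at the start of the episode above 0.02 m).
It also fails if it takes over 64 s, if anything falls off the work surface, if the arm or the gripper's body presses on something with over 40 N, if the wrist force passes 120 N, or if a joint passes its speed limit or range.

## Working session

There is one attempt and no reset: what is moved stays moved. The work goes in short steps, Python scripts to look and compute and a tool call to move; the robot and the scene stay as the last step left them, time stands still between calls to the robot, and variables do not carry over. Pictures are saved under pics/ and viewed, and the job is handed in when it is done.

Besides the shell and the picture viewer there is one more tool, called after "Request:" as a command line: name --argument value ..., lists and objects as JSON in quotes. step_arm: Moves the arm, as the interface text tells. Its arguments: {"type":"object","properties":{"series":{"type":"string"},"force":{"type":"number"}},"required":["series"]}

```bash
mkdir -p pics
python3 - <<'E'
from workcell import robot
import cv2,numpy as np
print(robot.get_obs(), robot.finger_overhang)
for n in("scene","top"):
    p,d=robot.get_image(n); cv2.imwrite(f"pics/{n}0.png",p[:,:,::-1]); np.savez(f"{n}0.npz",p=p,d=d)
    print(robot.get_calibration(n))
E
```

```text
{'time': 0.0, 'joint_positions': array([-1.22041789e+00,  2.77144732e-01, -2.78952739e-02,  1.26799673e+00,
        9.99945111e-06,  1.46738315e+00]), 'dq': array([ 0.00071428, -0.00012107, -0.00022389,  0.0004958 , -0.00147045,
       -0.00084448]), 'joint_torque': array([ 1.46908187e-03, -4.45506728e+01,  2.95202833e+01,  1.65204325e-02,
        4.84854525e-05,  1.43764339e-05]), 'position': array([ 0.27370764, -0.56102923,  0.23814561]), 'eef_rot': array([-0.68888872, -0.15985289,  0.68907683, -0.15827987]), 'ft_force': array([ 0.47910038,  0.0728296 , -0.04294025]), 'torque': array([-0.04659976, -0.06989314, -0.00754297]), 'grip_width': 1.0014261438887846} 0.008
{'intrinsics': array([[477.06900179,   0.        , 318.47384008],
       [  0.        , 477.06900179, 238.5367272 ],
       [  0.        ,   0.        ,   1.        ]]), 'T': array([[-0.51803234, -0.63185544,  0.57654245,  1.21596734],
       [ 0.85534878, -0.37905702,  0.35312073,  0.37740696],
       [-0.00457879,  0.67607283,  0.73682057,  0.9206898 ],
       [ 0.        ,  0.        ,  0.        ,  1.        ]])}
{'intrinsics': array([[562.9512817 ,   0.        , 319.71124541],
       [  0.        , 562.9512817 , 240.64241884],
       [  0.        ,   0.        ,   1.        ]]), 'T': array([[-0.00738255,  0.99599573, -0.08909549,  0.4628241 ],
       [-0.99984113, -0.00879774, -0.01550178, -0.01841224],
       [-0.01622355,  0.08896689,  0.99590245,  1.67935544],
       [ 0.        ,  0.        ,  0.        ,  1.        ]])}
```

View pics/scene0.png

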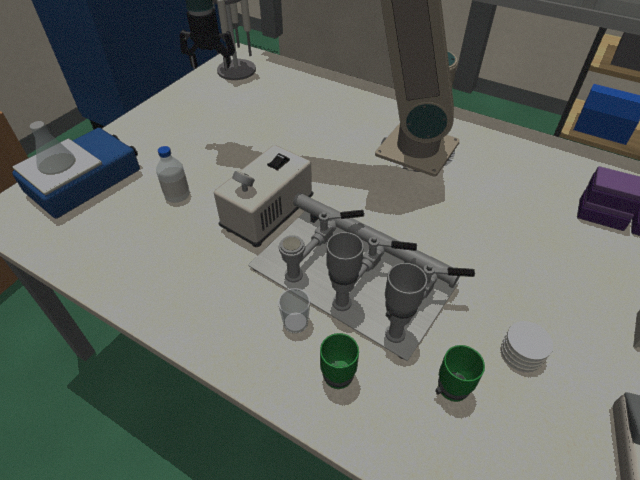

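View pics/top0.png

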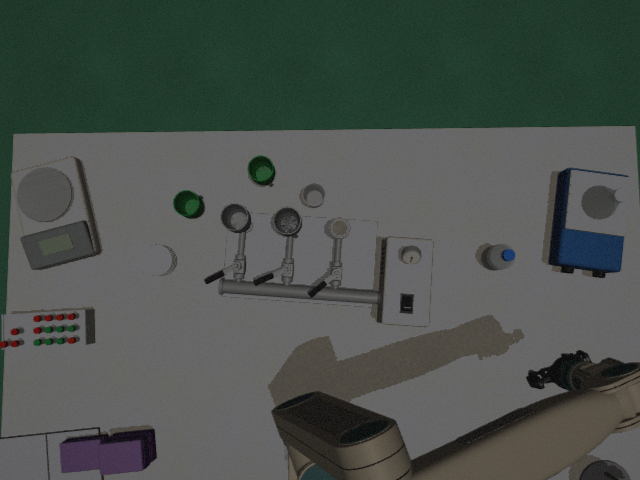

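```bash
cat > h.py <<'E'
from workcell import robot
import cv2,numpy as np
def ray(n,u,v,z):
    c=robot.get_calibration(n);K=c["intrinsics"];T=c["T"]
    d=T[:3,:3]@np.array([(u-K[0,2])/K[0,0],-(v-K[1,2])/K[1,1],-1.]);o=T[:3,3]
    return o+d*(z-o[2])/d[2]
def cloud(n,d):
    c=robot.get_calibration(n);K=c["intrinsics"];T=c["T"]
    v,u=np.mgrid[:480,:640]
    P=np.stack([(u-K[0,2])/K[0,0]*d,-(v-K[1,2])/K[1,1]*d,-d],-1)
    return P@T[:3,:3].T+T[:3,3]
E
python3 - <<'E'
from h import *
z=np.load("top0.npz");p,d=z["p"],z["d"]
c=p[190:340,190:450]; c=np.clip(c.astype(int)*1.8,0,255).astype(np.uint8)
cv2.imwrite("pics/crop0.png",cv2.resize(c,None,fx=3,fy=3,interpolation=cv2.INTER_CUBIC)[:,:,::-1])
s=np.load("scene0.npz")["p"][140:360,200:500]
cv2.imwrite("pics/crop1.png",cv2.resize(s,None,fx=2.6,fy=2.6,interpolation=cv2.INTER_CUBIC)[:,:,::-1])
m=(p.max(2)<35).astype(np.uint8); m[:195]=0;m[330:]=0;m[:,:195]=0;m[:,445:]=0
n,l,st,ce=cv2.connectedComponentsWithStats(m)
for i in range(1,n):
    if st[i,4]>25:
        ys,xs=np.where(l==i);r=cv2.minAreaRect(np.stack([xs,ys],1).astype(np.float32))
        print(ce[i],st[i],r,ray("top",*ce[i],.116))
C=cloud("top",d)
for u,v in [(405,280),(407,303),(300,292),(237,218),(287,222),(340,228),(410,255)]: print(u,v,C[v,u])
E
```

```text
[199.625      208.63541667] [195 197   9  21  96] ((200.14706420898438, 207.4117889404297), (7.276068687438965, 21.10059928894043), 14.03624439239502) [0.69604626 0.34303579 0.116     ]
[245.16071429 225.98214286] [235 215  16  18  56] ((244.90708923339844, 225.606201171875), (7.8079833984375, 21.3543643951416), 41.18592834472656) [0.64575647 0.2144576  0.116     ]
[381.96774194 266.96774194] [381 261   4  14  31] ((382.5, 267.5), (3.0, 13.0), 0.0) [ 0.52790027 -0.16612319  0.116     ]
[214.0776699 276.7961165] [205 271  19  13 103] ((213.9000244140625, 276.8000183105469), (4.919349193572998, 19.677398681640625), 63.43495178222656) [0.50433766 0.30046656 0.116     ]
[263.04901961 278.83333333] [254 273  19  12 102] ((263.362060546875, 278.8448486328125), (5.25225830078125, 19.695966720581055), 66.80140686035156) [0.49762891 0.16402997 0.116     ]
[316.96190476 288.61904762] [308 281  18  16 105] ((316.8414611816406, 288.4268493652344), (5.778429985046387, 19.52172088623047), 51.34019470214844) [0.46944487 0.01451648 0.116     ]
[406.23333333 302.82      ] [401 295  11  18 150] ((406.0, 303.5), (17.0, 10.0), 90.0) [ 0.42863913 -0.23114893  0.116     ]
405 280 [ 0.49101681 -0.22644848  0.13542779]
407 303 [ 0.42901752 -0.22775836  0.15592807]
300 292 [0.46042121 0.06324946 0.08241947]
237 218 [0.66730976 0.23601553 0.12508191]
287 222 [0.65444935 0.09625553 0.12765416]
340 228 [ 0.63562161 -0.05062628  0.13394128]
410 255 [ 0.55584951 -0.23365247  0.19002265]
```

```bash
ls pics
```

```text
crop0.png
crop1.png
scene0.png
top0.png
```

View pics/crop0.png

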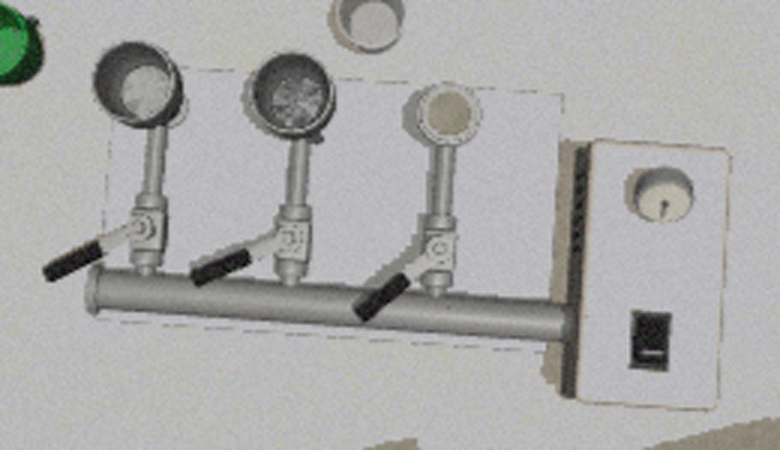

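View pics/crop1.png

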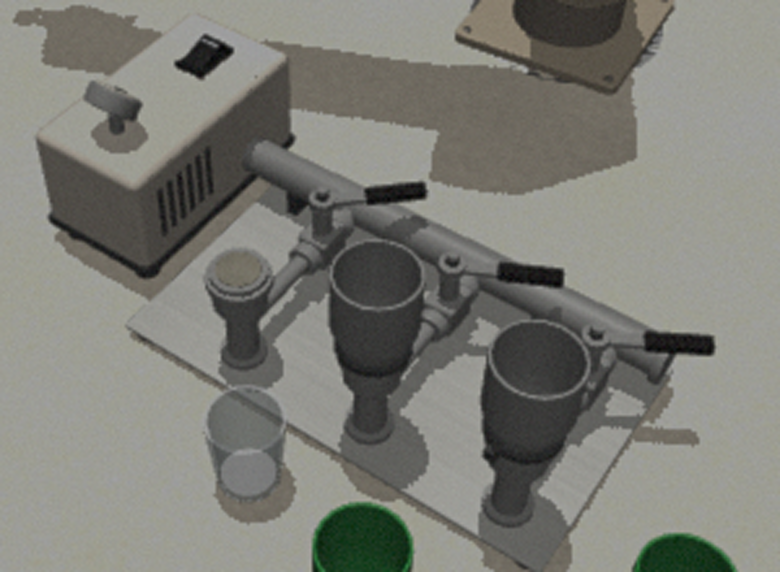

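Run:
```python
from h import *
piv={k:ray("top",190+u/3-.33,190+v/3-.33,.118) for k,u,v in[("L",143,228),("M",290,239),("R",438,250)]}
pivs={k:ray("scene",200+u/2.6-.3,140+v/2.6-.3,.118) for k,u,v in[("L",596,333),("M",453,261),("R",321,196)]}
gs={k:ray("scene",200+u/2.6-.3,140+v/2.6-.3,.115) for k,u,v in[("L",679,343),("M",531,274),("R",396,193)]}
gt={"L":ray("top",214.0,276.8,.115),"M":ray("top",263.1,278.8,.115),"R":ray("top",316.9,288.5,.115)}
Y={"L":.22,"M":.08,"R":-.06}
a=np.array([(piv[k]+pivs[k])[:2]/2 for k in"LMR"])
v=a[0]-a[2];yaw=np.arctan2(-v[0],v[1]);print("yaw",yaw,"span",np.linalg.norm(v))
ex=np.array([np.cos(yaw),np.sin(yaw)]);ey=np.array([-ex[1],ex[0]])
o=np.mean([a[i]-Y[k]*ey for i,k in enumerate("LMR")],0);print("origin",o)
for k in"LMR":
    pv=o+Y[k]*ey
    print(k,piv[k],pivs[k],"fit",pv,gt[k],gs[k])
    for g in(gt[k],gs[k]):
        w=g[:2]-pv; print("  r",np.linalg.norm(w),"ang",np.arctan2(-(w@ex),w@ey))
for n,u,w in[("top",406.2,303.),("scene",200+205/2.6,140+56/2.6)]:
    q=ray(n,u,w,.15)[:2]-o;print("rocker unit",q@ex,q@ey)
print("press",o-.085*ex-.255*ey)
C=cloud("top",np.load("top0.npz")["d"]); M=(abs(C[...,2]-.140)<.012);M[:,:380]=0;M[:,440:]=0;M[:230]=0;M[330:]=0
q=(C[M][:,:2]-o)@np.stack([ex,ey],1);print("pump box",np.percentile(q,[1,50,99],axis=0))
```

```text
yaw -0.07955494510152102 span 0.27678538665955976
origin [0.51910129 0.02105816]
L [0.53466478 0.23547213 0.118     ] [0.53848483 0.24160602 0.118     ] fit [0.53658493 0.24036234] [0.50435512 0.30088725 0.115     ] [0.51059275 0.30397283 0.115     ]
  r 0.06857131675183073 ang 0.5688670777747011
  r 0.06871598444474872 ang 0.4674655876770356
M [0.52338364 0.09910364 0.118     ] [0.52706386 0.1033908  0.118     ] fit [0.52545898 0.10080514] [0.49774249 0.16400495 0.115     ] [0.50331965 0.16738716 0.115     ]
  r 0.06901028766762318 ang 0.4928491796911043
  r 0.0701663391621669 ang 0.40056618594941523
R [ 0.51214007 -0.03764528  0.118     ] [ 0.51701669 -0.03709648  0.118     ] fit [ 0.51433303 -0.03875207] [0.46977888 0.01470674 0.115     ] [0.47535854 0.018833   0.115     ]
  r 0.06959106093358869 ang 0.7743500167442181
  r 0.06953453368942417 ang 0.6745511438016407
rocker unit -0.07024734803381753 -0.2538663015094892
rocker unit -0.0645285005729867 -0.2458268041114945
press [ 0.41410502 -0.22638028]
pump box [[-0.12791976 -0.31776924]
 [-0.01792747 -0.25117925]
 [ 0.10633244 -0.19035895]]
```

```bash
cat > m.py <<'E'
from h import *
from scipy.spatial.transform import Rotation as Ro
import sys
O=np.array([.5185,.0205]);yaw=-.08
ex=np.array([np.cos(yaw),np.sin(yaw)]);ey=np.array([-ex[1],ex[0]])
def U(x,y): return O+x*ex/1000+y*ey/1000
def rep(targets):
    o=robot.get_obs();R=Ro.from_quat(o["eef_rot"]).as_matrix();p=o["position"].copy()
    q=p[:2]-O;print("t",round(o["time"],2),"unit mm",np.round([q@ex*1000,q@ey*1000,p[2]*1000],1),"F",np.round(o["ft_force"],1),"grip",round(o["grip_width"],2))
    print("R tool->unit\n",np.round(Ro.from_euler("z",-yaw).as_matrix()@R,3))
    for x,y,z in targets:
        t=np.array([*U(x,y),z/1000]);print((x,y,z),"tool shift mm",np.round(R.T@(t-p)*1000,1));p=t
if __name__=="__main__":
    rep([tuple(map(float,a.split(","))) for a in sys.argv[1:]])
E
python3 m.py 0,320,239 -5,290,160
```

```text
t 0.1 unit mm [-197.5 -599.3  238.2] F [ 0.6 -0.9  0.9] grip 1.0
R tool->unit
 [[-0.001  0.509 -0.861]
 [ 0.002 -0.861 -0.509]
 [-1.    -0.002 -0.   ]]
(0.0, 320.0, 239.0) tool shift mm [   0.8 -690.9 -637.8]
(-5.0, 290.0, 160.0) tool shift mm [78.9 23.4 19.6]
```

Request:
step_arm --series "6.1 0 0 -5 0 0 0;6.1 0 0 -5 0 0 0;6.1 0 0 -5 0 0 0;6.1 0 0 -5 0 0 0;6.1 0 0 -5 0 0 0" --force 40

```text
time: 0.52
position: [0.2726, -0.5579, 0.2586]
eef_rot: [-0.704, 0.032, 0.708, 0.04]
ft_force: [0.2, 0.4, -0.0]
grip_width: 0.296
```

```bash
python3 m.py -30,320,260
```

```text
t 0.52 unit mm [-198.9 -596.2  258.6] F [ 0.2  0.4 -0. ] grip 0.3
R tool->unit
 [[-0.005 -0.022 -1.   ]
 [ 0.012 -1.     0.022]
 [-1.    -0.012  0.006]]
(-30.0, 320.0, 260.0) tool shift mm [   8.4 -919.6 -149. ]
```

Request:
step_arm --series "0 0 0 0 -40 -6.5 0;0 0 0 0 -40 -6.5 0;0 0 0 0 -40 -6.5 0;0 0 0 0 -40 -6.5 0;0 0 0 0 -40 -6.5 0;0 0 0 0 -40 -6.5 0;0 0 0 0 -40 -6.5 0;0 0 0 0 -40 -6.5 0;0 0 0 0 -40 -6.5 0;0 0 0 0 -40 -6.5 0;0 0 0 0 -40 -6.5 0;0 0 0 0 -40 -6.5 0;0 0 0 0 -40 -6.5 0;0 0 0 0 -40 -6.5 0;0 0 0 0 -40 -6.5 0;0 0 0 0 -40 -6.5 0;0 0 0 0 -40 -6.5 0;0 0 0 0 -40 -6.5 0;0 0 0 0 -40 -6.5 0;0 0 0 0 -40 -6.5 0"

```text
time: 2.18
position: [0.4676, 0.1212, 0.2666]
eef_rot: [-0.699, -0.058, 0.712, 0.02]
ft_force: [-0.6, -0.5, -0.8]
grip_width: 0.001
```

```bash
python3 m.py 5,300,260 5,300,102
```

```text
t 2.18 unit mm [-58.8  96.3 266.6] F [-0.6 -0.5 -0.8] grip 0.0
R tool->unit
 [[-0.03   0.132 -0.991]
 [ 0.108 -0.985 -0.134]
 [-0.994 -0.111  0.016]]
(5.0, 300.0, 260.0) tool shift mm [  26.6 -191.5  -90.6]
(5.0, 300.0, 102.0) tool shift mm [157.   17.5  -2.5]
```

```bash
cat >> m.py <<'E'
    R=Ro.from_quat(robot.get_obs()["eef_rot"]);D=Ro.from_euler("z",yaw)*Ro.from_matrix(np.array([[0,0,-1],[0,-1,0],[-1,0,0.]]))
    print("turn fix deg",np.round(np.degrees((R.inv()*D).as_rotvec()),1))
E
python3 m.py -3,305,260
```

```text
t 2.18 unit mm [-58.8  96.3 266.6] F [-0.6 -0.5 -0.8] grip 0.0
R tool->unit
 [[-0.03   0.132 -0.991]
 [ 0.108 -0.985 -0.134]
 [-0.994 -0.111  0.016]]
(-3.0, 305.0, 260.0) tool shift mm [  27.4 -197.5  -83.4]
turn fix deg [7.7 1.3 6.3]
```

Request:
step_arm --series "4 0.7 3 0 0 0 0;3.5 0.6 3 0 -15 -5 0;0 0 0 0 -28 -8 0;0 0 0 0 -28 -8 0;0 0 0 0 -28 -8 0;0 0 0 0 -28 -8 0;0 0 0 0 -28 -8 0;0 0 0 0 -28 -5 0;0 0 0 0 0 0 0"

```text
time: 2.93
position: [0.518, 0.1737, 0.2795]
eef_rot: [-0.698, -0.093, 0.71, -0.006]
ft_force: [0.3, 0.4, -0.2]
grip_width: -0.003
```

```bash
python3 m.py -3,305,260 -3,305,100
```

```text
t 2.93 unit mm [-12.7 152.7 279.5] F [ 0.3  0.4 -0.2] grip -0.0
R tool->unit
 [[-0.034  0.217 -0.976]
 [ 0.12  -0.968 -0.219]
 [-0.992 -0.124  0.007]]
(-3.0, 305.0, 260.0) tool shift mm [  37.2 -143.   -43. ]
(-3.0, 305.0, 100.0) tool shift mm [158.8  19.9  -1.2]
turn fix deg [12.6  1.2  7.1]
```

```bash
python3 -c "
from h import *
print(robot.get_obs()['joint_positions'],robot.get_obs()['dq'])"
```

```text
[ 0.14006029  0.11446211 -0.144683    1.31901858  0.12452858  3.14061813] [ 0.00805982  0.0150374   0.0035082   0.01321436 -0.02682016 -0.00062297]
```

```bash
sed -i 's/\[\[0,0,-1\],\[0,-1,0\],\[-1,0,0.\]\]/[[0,1,0],[0,0,-1],[-1,0,0.]]/' m.py; python3 m.py -3,305,260
```

```text
t 2.93 unit mm [-12.7 152.7 279.5] F [ 0.3  0.4 -0.2] grip -0.0
R tool->unit
 [[-0.034  0.217 -0.976]
 [ 0.12  -0.968 -0.219]
 [-0.992 -0.124  0.007]]
(-3.0, 305.0, 260.0) tool shift mm [  37.2 -143.   -43. ]
turn fix deg [-77.3  -4.5   6.3]
```

Request:
step_arm --series "-7 -0.4 0.6 0 0 0 0;-7 -0.4 0.6 0 0 0 0;-7 -0.4 0.6 0 0 0 0;-7 -0.4 0.6 0 0 0 0;-7 -0.4 0.6 0 0 0 0;-7 -0.4 0.6 0 0 0 0;-7 -0.4 0.6 0 0 0 0;-7 -0.4 0.6 0 0 0 0;-7 -0.4 0.6 0 0 0 0;-7 -0.4 0.6 0 0 0 0;-7 -0.4 0.5 0 0 0 0"

```text
time: 3.85
position: [0.5171, 0.1816, 0.2785]
eef_rot: [-0.512, -0.486, 0.516, -0.485]
ft_force: [0.2, -0.6, 0.6]
grip_width: -0.002
```

```bash
python3 m.py -3,305,260 -3,305,100
```

```text
t 3.85 unit mm [-14.2 160.5 278.5] F [ 0.2 -0.6  0.6] grip -0.0
R tool->unit
 [[-0.004  1.     0.023]
 [-0.003  0.023 -1.   ]
 [-1.    -0.004  0.003]]
(-3.0, 305.0, 260.0) tool shift mm [  18.    14.6 -144.3]
(-3.0, 305.0, 100.0) tool shift mm [160.    0.6  -0.5]
turn fix deg [1.3 0.2 0.2]
```

Request:
step_arm --series "0.6 0 0 0 2 -30 0;0.6 0 0 0 3 -30 0;0 0 0 5 3 -30 0;0 0 0 5 3 -30 0;0 0 0 5 3 -24 0;0 0 0 25 0 0 0;0 0 0 30 0 0 0;0 0 0 30 0 0 0;0 0 0 0 0 0 0"

```text
time: 4.6
position: [0.5409, 0.3383, 0.1772]
eef_rot: [0.516, 0.483, -0.516, 0.484]
ft_force: [-0.8, -0.6, -1.9]
grip_width: 0.001
```

```bash
python3 m.py -3,305,100
```

```text
t 4.6 unit mm [ -3.  318.6 177.2] F [-0.8 -0.6 -1.9] grip 0.0
R tool->unit
 [[ 0.001  1.     0.015]
 [ 0.001  0.015 -1.   ]
 [-1.     0.001 -0.001]]
(-3.0, 305.0, 100.0) tool shift mm [77.2 -0.3 13.6]
turn fix deg [ 0.9 -0.  -0. ]
```

Request:
step_arm --series "0 0 0 25 0 4 0;0 0 0 25 0 4 0;0 0 0 15 0 4 0;0 0 0 8 0 0 0;0 0 0 0 0 0 0"

```text
time: 5.02
position: [0.541, 0.3293, 0.106]
eef_rot: [0.516, 0.485, -0.514, 0.485]
ft_force: [-0.1, 0.8, 0.7]
grip_width: 0.003
```

```bash
python3 - <<'E'
from h import *
for n in("scene","top"):
    p,d=robot.get_image(n); c=p[140:360,200:520] if n=="scene" else p[190:340,170:450]
    c=cv2.resize(np.clip(c*1.6,0,255).astype(np.uint8),None,fx=2.5,fy=2.5);cv2.imwrite(f"pics/{n}1.png",c[:,:,::-1])
E
python3 m.py
```

```text
t 5.12 unit mm [ -0.9 310.4 108. ] F [0.7 0.3 1.1] grip -0.0
R tool->unit
 [[ 0.005  1.     0.019]
 [ 0.004  0.019 -1.   ]
 [-1.     0.005 -0.004]]
turn fix deg [ 1.1 -0.2 -0.3]
```

View pics/scene1.png

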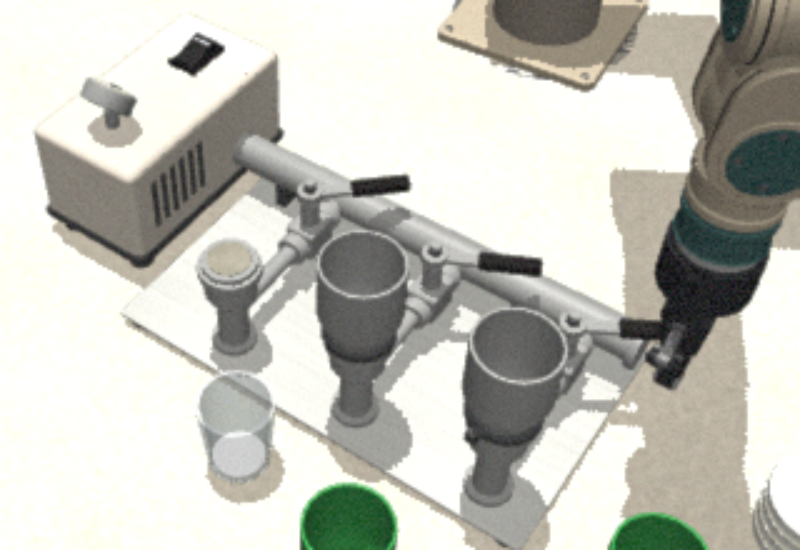

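View pics/top1.png

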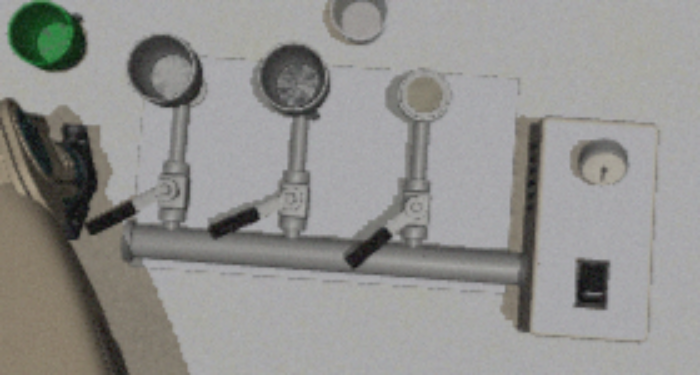

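Request:
step_arm --series "0 0 0 4 -8 4 0;0 0 0 4 -8 4 0;0 0 0 0 -10 4 0;0 0 0 0 -10 4 0;0 0 0 0 -10 4 0;0 0 0 0 -8 6 0;0 0 0 0 -7 7 0;0 0 0 0 -6 7 0;0 0 0 0 0 0 0"

```text
time: 5.87
position: [0.4749, 0.2951, 0.1074]
eef_rot: [0.525, 0.481, -0.504, 0.488]
ft_force: [0.8, 0.5, -0.7]
grip_width: -0.002
```

```bash
python3 m.py -80,250,100
```

```text
t 5.87 unit mm [-65.4 270.2 107.4] F [ 0.8  0.5 -0.7] grip -0.0
R tool->unit
 [[ 0.027  0.999  0.02 ]
 [ 0.015  0.02  -1.   ]
 [-1.     0.027 -0.015]]
(-80.0, 250.0, 100.0) tool shift mm [  6.7 -15.2  20. ]
turn fix deg [ 1.2 -0.9 -1.5]
```

Request:
step_arm --series "0 -0.5 -0.8 6 -5 5 0;0 -0.5 -0.8 4 -5 6 0;0 0 0 0 -4 7 0;0 0 0 0 0 7 0;0 0 0 0 0 6 0;0 0 0 0 0 5 0;0 0 0 0 0 5 0"

```text
time: 6.45
position: [0.4569, 0.2644, 0.0979]
eef_rot: [0.519, 0.496, -0.508, 0.476]
ft_force: [-0.2, 23.3, -6.1]
grip_width: 0.001
```

```bash
python3 - <<'E'
from h import *
for n in("scene",):
    p,d=robot.get_image(n); c=p[140:360,200:520] if n=="scene" else p[190:340,170:450]
    c=cv2.resize(np.clip(c*1.6,0,255).astype(np.uint8),None,fx=2.5,fy=2.5);cv2.imwrite(f"pics/{n}2.png",c[:,:,::-1])
E
python3 m.py
```

```text
t 6.5 unit mm [-80.8 238.3  97.9] F [ 0.6 19.6 -4.9] grip 0.0
R tool->unit
 [[-0.01   1.     0.025]
 [ 0.031  0.025 -0.999]
 [-0.999 -0.009 -0.031]]
turn fix deg [ 1.4 -1.8  0.5]
```

View pics/scene2.png

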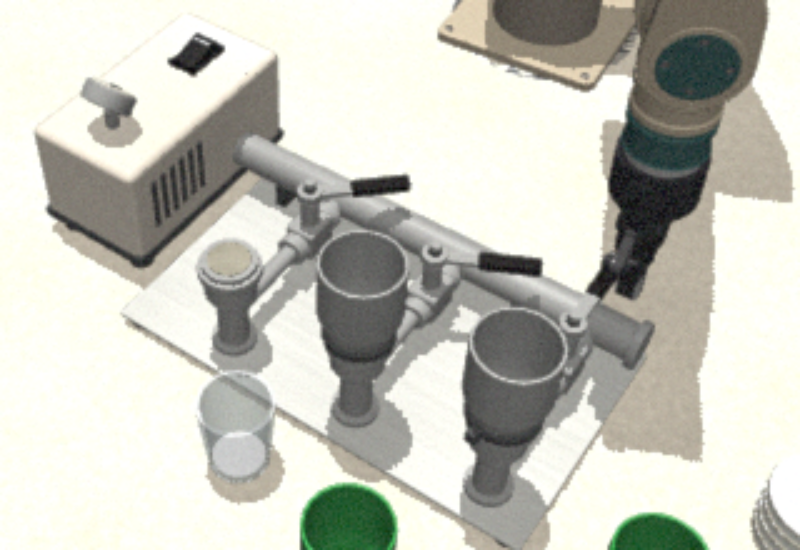

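Request:
step_arm --series "0 0 0 0 0 -8 0;0 -0.9 0.3 -10 0 -8 0;0.7 -0.9 0.2 -25 0 0 0;0.7 0 0 -30 0 0 0;0 0 0 -25 0 0 0;0 0 0 0 15 20 0;0 0 0 0 20 20 0;0 0 0 0 20 20 0;0 0 0 0 15 18 0;0 0 0 0 0 0 0;0 0 0 0 0 0 0"

```text
time: 7.42
position: [0.5108, 0.1803, 0.183]
eef_rot: [-0.505, -0.479, 0.535, -0.479]
ft_force: [-0.5, 0.7, -0.5]
grip_width: -0.002
```

```bash
python3 m.py -3,167,180 -3,167,99
```

```text
t 7.42 unit mm [-20.5 158.7 183. ] F [-0.5  0.7 -0.5] grip -0.0
R tool->unit
 [[-0.029  1.    -0.001]
 [-0.032 -0.002 -0.999]
 [-0.999 -0.029  0.032]]
(-3.0, 167.0, 180.0) tool shift mm [ 2.2 17.6 -8.4]
(-3.0, 167.0, 99.0) tool shift mm [80.9  2.3 -2.6]
turn fix deg [-0.1  1.8  1.7]
```

Request:
step_arm --series "0 0.9 0.9 0 10 -5 0;0 0.8 0.8 0 8 -4 0;0 0 0 0 0 0 0;0 0 0 22 0 0 0;0 0 0 22 0 0 0;0 0 0 18 0 0 0;0 0 0 12 0 0 0;0 0 0 4 0 0 0;0 0 0 0 0 0 0"

```text
time: 8.17
position: [0.527, 0.1917, 0.1002]
eef_rot: [-0.518, -0.481, 0.518, -0.481]
ft_force: [0.2, -0.2, 0.2]
grip_width: -0.002
```

```bash
python3 m.py -3,167,99
```

```text
t 8.17 unit mm [ -5.2 171.3 100.2] F [ 0.2 -0.2  0.2] grip -0.0
R tool->unit
 [[ 0.     1.     0.006]
 [-0.001  0.006 -1.   ]
 [-1.     0.     0.001]]
(-3.0, 167.0, 99.0) tool shift mm [1.2 2.1 4.3]
turn fix deg [ 0.3  0.1 -0. ]
```

Request:
step_arm --series "0 0 0 1 -6 4 0;0 0 0 0 -8 4 0;0 0 0 0 -10 5 0;0 0 0 0 -10 5 0;0 0 0 0 -10 5 0;0 0 0 0 -8 7 0;0 0 0 0 -8 8 0;0 0 0 0 -7 8 0;0 0 0 0 0 0 0"

```text
time: 8.92
position: [0.4568, 0.15, 0.1048]
eef_rot: [0.524, 0.478, -0.511, 0.485]
ft_force: [-0.1, 0.7, -0.2]
grip_width: 0.001
```

```bash
python3 m.py -80,108,98
```

```text
t 8.92 unit mm [-71.9 124.1 104.8] F [-0.1  0.7 -0.2] grip 0.0
R tool->unit
 [[ 0.019  1.     0.008]
 [ 0.006  0.008 -1.   ]
 [-1.     0.019 -0.006]]
(-80.0, 108.0, 98.0) tool shift mm [ 6.6 -8.4 16.1]
turn fix deg [ 0.5 -0.4 -1.1]
```

Request:
step_arm --series "0 -0.2 -0.6 4 -4 6 0;0 -0.2 -0.5 4 -4 6 0;0 0 0 0 -2 7 0;0 0 0 0 0 6 0;0 0 0 0 0 5 0;0 0 0 0 0 5 0"

```text
time: 9.42
position: [0.4435, 0.1251, 0.0975]
eef_rot: [0.524, 0.493, -0.508, 0.473]
ft_force: [2.0, 21.1, -1.0]
grip_width: 0.001
```

```bash
python3 m.py
```

```text
t 9.42 unit mm [-83.1  98.3  97.5] F [ 2.  21.1 -1. ] grip 0.0
R tool->unit
 [[-0.005  1.     0.013]
 [ 0.035  0.013 -0.999]
 [-0.999 -0.005 -0.036]]
turn fix deg [ 0.7 -2.   0.3]
```

Request:
step_arm --series "0 0 0 0 0 -8 0;0 -1 0 -10 0 -8 0;0.4 -1 0 -25 0 0 0;0.3 0 0 -30 0 0 0;0 0 0 -25 0 0 0;0 0 0 0 0 22 0;0 0 0 0 0 30 0;0 0 0 0 0 30 0;0 0 0 0 0 30 0;0 0 0 0 0 20 0;0 0 0 0 0 0 0;0 0 0 0 0 0 0"

```text
time: 10.42
position: [0.4191, -0.0052, 0.1847]
eef_rot: [-0.503, -0.485, 0.536, -0.474]
ft_force: [0.8, 0.5, -0.1]
grip_width: -0.003
```

```bash
python3 m.py -85,-25,170 -85,-25,98
python3 - <<'E'
from h import *
for n in("scene",):
    p,d=robot.get_image(n); c=p[140:360,200:520] if n=="scene" else p[190:340,170:450]
    c=cv2.resize(np.clip(c*1.6,0,255).astype(np.uint8),None,fx=2.5,fy=2.5);cv2.imwrite(f"pics/{n}3.png",c[:,:,::-1])
E
```

```text
t 10.42 unit mm [-97.  -33.6 184.7] F [ 0.8  0.5 -0.1] grip -0.0
R tool->unit
 [[-0.044  0.999  0.   ]
 [-0.025 -0.001 -1.   ]
 [-0.999 -0.044  0.025]]
(-85.0, -25.0, 170.0) tool shift mm [14.  12.6 -9. ]
(-85.0, -25.0, 98.0) tool shift mm [71.9  3.1 -1.8]
turn fix deg [-0.   1.4  2.5]
```

View pics/scene3.png

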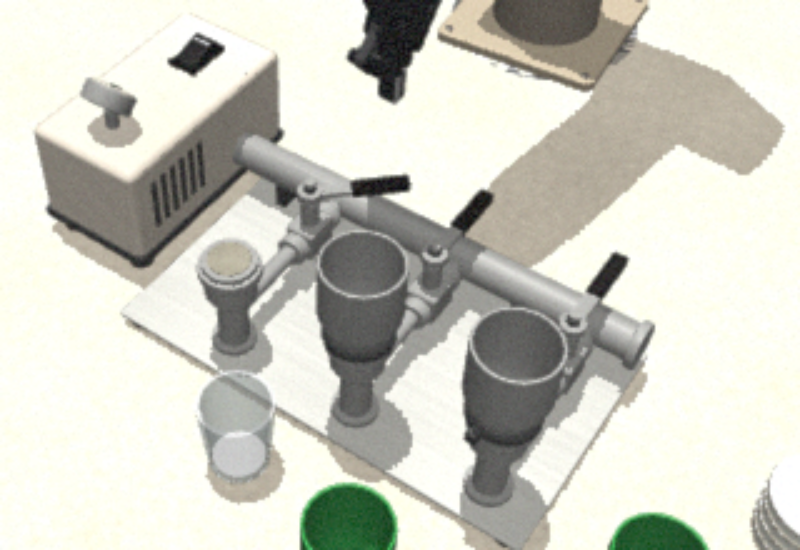

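Request:
step_arm --series "0 0.7 1.2 8 5 -3 0;0 0.7 1.2 20 4 -3 0;0 0 0 22 0 0 0;0 0 0 18 0 0 0;0 0 0 12 0 0 0;0 0 0 4 0 0 0;0 0 0 0 0 0 0"

```text
time: 11.05
position: [0.4254, 0.0049, 0.0954]
eef_rot: [-0.515, -0.484, 0.519, -0.48]
ft_force: [0.2, -0.4, -0.8]
grip_width: -0.003
```

```bash
python3 m.py -85,-25,98
```

```text
t 11.05 unit mm [-91.6 -23.   95.4] F [ 0.2 -0.4 -0.8] grip -0.0
R tool->unit
 [[-0.007  1.     0.009]
 [-0.001  0.009 -1.   ]
 [-1.    -0.007  0.001]]
(-85.0, -25.0, 98.0) tool shift mm [-2.6  6.5  2.1]
turn fix deg [0.5 0.1 0.4]
```

Request:
step_arm --series "0 0 0 -2 8 -3 0;0 0 0 0 9 -4 0;0 0 0 0 9 -6 0;0 0 0 0 8 -7 0;0 0 0 0 8 -7 0;0 0 0 0 8 -5 0;0 0 0 0 0 0 0"

```text
time: 11.63
position: [0.481, 0.0363, 0.098]
eef_rot: [-0.512, -0.484, 0.522, -0.481]
ft_force: [-1.2, -1.3, -0.3]
grip_width: -0.004
```

```bash
python3 m.py -30,18,98
```

```text
t 11.63 unit mm [-38.7  12.8  98. ] F [-1.2 -1.3 -0.3] grip -0.0
R tool->unit
 [[-0.012  1.     0.01 ]
 [-0.007  0.01  -1.   ]
 [-1.    -0.012  0.007]]
(-30.0, 18.0, 98.0) tool shift mm [-0.2  8.7 -5.1]
turn fix deg [0.6 0.4 0.7]
```

Request:
step_arm --series "0 0 0 0 6 -3 0;0 0 0 0 6 -2 0;0 0 0 0 6 0 0;0 0 0 0 5 0 0;0 0 0 0 5 0 0"

```text
time: 12.05
position: [0.4978, 0.0416, 0.0965]
eef_rot: [-0.505, -0.492, 0.528, -0.473]
ft_force: [-15.6, -1.4, 13.3]
grip_width: -0.004
```

```bash
python3 m.py
```

```text
t 12.05 unit mm [-22.3  19.4  96.5] F [-15.6  -1.4  13.3] grip -0.0
R tool->unit
 [[-0.042  0.999  0.012]
 [-0.007  0.011 -1.   ]
 [-0.999 -0.042  0.006]]
turn fix deg [0.7 0.4 2.4]
```

Request:
step_arm --series "0 0 0 0 -8 0 0;0 0 0.6 -2 -14 0 0;0 0 0.6 -25 -12 0 0;0 0 0.6 -30 -8 0 0;0 0 0.6 -30 -5 0 0;0 0 0 -30 -5 20 0;0 0 0 0 0 35 0;0 0 0 0 0 35 0;0 0 0 0 0 35 0;0 0 0 0 0 35 0;0 0 0 0 0 35 0;0 0 0 0 0 25 0;0 0 0 0 0 0 0;0 0 0 0 0 0 0"

```text
time: 13.22
position: [0.4524, -0.1841, 0.2322]
eef_rot: [0.529, 0.47, -0.502, 0.498]
ft_force: [-0.8, 0.6, -0.4]
grip_width: -0.002
```

```bash
python3 m.py -85,-255,200 -85,-255,162 -85,-255,150
python3 - <<'E'
from h import *
for n in("scene","top"):
    p,d=robot.get_image(n); c=p[140:360,200:520] if n=="scene" else p[190:340,170:450]
    c=cv2.resize(np.clip(c*1.6,0,255).astype(np.uint8),None,fx=2.5,fy=2.5);cv2.imwrite(f"pics/{n}4.png",c[:,:,::-1])
E
```

```text
t 13.22 unit mm [ -49.6 -209.2  232.2] F [-0.8  0.6 -0.4] grip -0.0
R tool->unit
 [[ 0.055  0.998  0.017]
 [ 0.002  0.017 -1.   ]
 [-0.998  0.055 -0.001]]
(-85.0, -255.0, 200.0) tool shift mm [ 30.1 -37.9  45.2]
(-85.0, -255.0, 162.0) tool shift mm [37.9 -2.1  0. ]
(-85.0, -255.0, 150.0) tool shift mm [12.  -0.7  0. ]
turn fix deg [ 1.  -0.1 -3.2]
```

View pics/scene4.png

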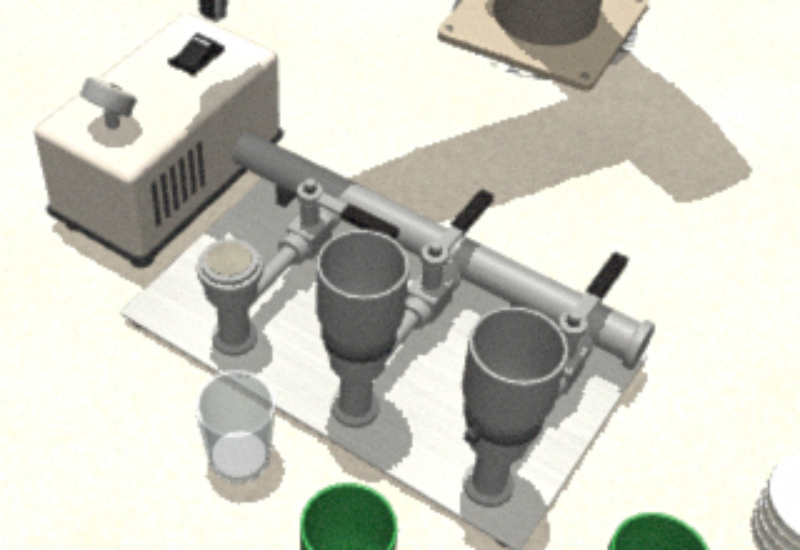

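View pics/top4.png

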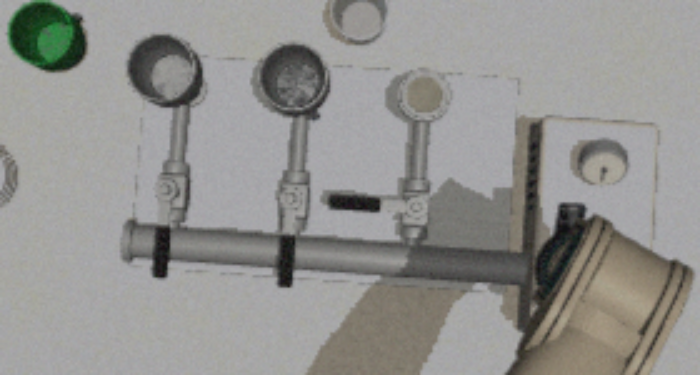

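Request:
step_arm --series "0.5 0 -1.6 10 -14 14 0;0.5 0 -1.6 10 -14 14 0;0 0 0 6 -8 10 0;0 0 0 0 0 0 0;0 0 0 0 0 0 0"

```text
time: 13.73
position: [0.4167, -0.2135, 0.2052]
eef_rot: [0.518, 0.483, -0.515, 0.482]
ft_force: [-0.3, 0.2, -0.1]
grip_width: 0.001
```

```bash
python3 m.py -90,-255,200 -90,-255,164
```

```text
t 13.73 unit mm [ -82.7 -241.4  205.2] F [-0.3  0.2 -0.1] grip 0.0
R tool->unit
 [[ 0.002  1.     0.011]
 [ 0.003  0.011 -1.   ]
 [-1.     0.002 -0.003]]
(-90.0, -255.0, 200.0) tool shift mm [ 5.1 -7.4 13.6]
(-90.0, -255.0, 164.0) tool shift mm [36.  -0.1  0.1]
turn fix deg [ 0.7 -0.2 -0.1]
```

Request:
step_arm --series "0 0 0 5 -6 9 0;0 0 0 5 -2 4 0;0 0 0 10 0 0 0;0 0 0 8 0 0 0;0 0 0 0 0 0 0;0 0 0 0 0 0 0"

```text
time: 14.23
position: [0.4094, -0.2239, 0.1753]
eef_rot: [0.518, 0.483, -0.513, 0.485]
ft_force: [-0.3, 0.6, 0.1]
grip_width: -0.0
```

```bash
python3 m.py -90,-255,164
python3 - <<'E'
from h import *
for n in("scene",):
    p,d=robot.get_image(n); c=p[100:260,180:400]
    c=cv2.resize(np.clip(c*1.6,0,255).astype(np.uint8),None,fx=3.5,fy=3.5);cv2.imwrite(f"pics/{n}5.png",c[:,:,::-1])
E
```

```text
t 14.23 unit mm [ -89.2 -252.3  175.3] F [-0.3  0.6  0.1] grip -0.0
R tool->unit
 [[ 0.006  1.     0.017]
 [ 0.004  0.017 -1.   ]
 [-1.     0.006 -0.003]]
(-90.0, -255.0, 164.0) tool shift mm [11.3 -0.9  2.7]
turn fix deg [ 1.  -0.2 -0.3]
```

View pics/scene5.png

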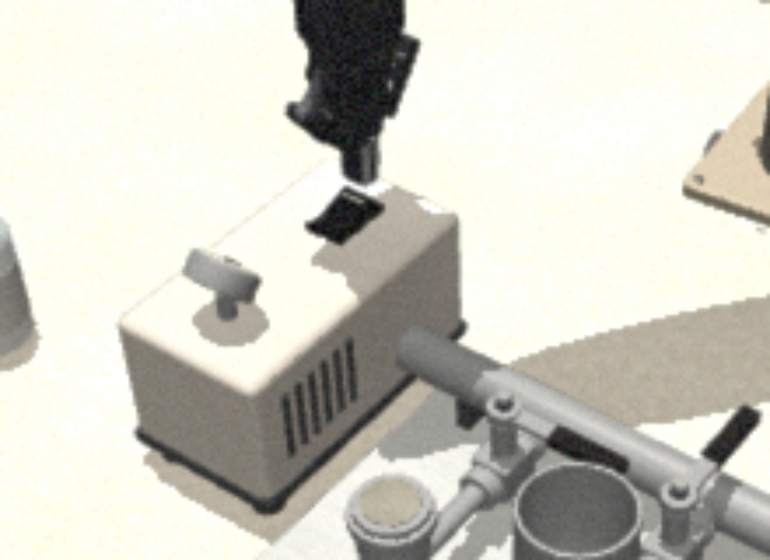

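Request:
step_arm --series "0 0 0 6 2 2 0;0 0 0 5 0 0 0;0 0 0 5 0 0 0;0 0 0 4 0 0 0"

```text
time: 14.62
position: [0.4115, -0.2267, 0.1562]
eef_rot: [0.517, 0.483, -0.514, 0.485]
ft_force: [-9.1, 5.7, 37.7]
grip_width: 0.002
```

```bash
python3 m.py -87,-255,154
```

```text
t 14.62 unit mm [ -86.9 -254.9  156.2] F [-9.1  5.7 37.7] grip 0.0
R tool->unit
 [[ 0.004  1.     0.017]
 [ 0.001  0.017 -1.   ]
 [-1.     0.004 -0.001]]
(-87.0, -255.0, 154.0) tool shift mm [ 2.2 -0.1  0.1]
turn fix deg [ 1.  -0.1 -0.3]
```

Request:
step_arm --series "0 0 0 -6 0 0 0;0 0 0 -20 0 0 0;0 0 0 -30 0 0 0;0 0 0 -30 -20 0 0;0 0 0 0 -35 0 0;0 0 0 0 -30 0 0;0 0 0 0 0 0 0;0 0 0 0 0 0 0"

```text
time: 15.28
position: [0.3256, -0.2225, 0.2445]
eef_rot: [0.517, 0.483, -0.513, 0.486]
ft_force: [-0.5, -0.6, -0.9]
grip_width: 0.0
```

```bash
python3 m.py
python3 - <<'E'
from h import *
P=[]
for n in("scene","top"):
    p,d=robot.get_image(n); c=p[140:360,200:520] if n=="scene" else p[190:340,170:450]
    c=cv2.resize(np.clip(c*1.6,0,255).astype(np.uint8),None,fx=2.5,fy=2.5);cv2.imwrite(f"pics/{n}6.png",c[:,:,::-1])
    if n=="scene": cv2.imwrite("pics/sw6.png",cv2.resize(p[140:190,250:310],None,fx=10,fy=10,interpolation=cv2.INTER_CUBIC)[:,:,::-1])
    np.savez(n+"6.npz",p=p,d=d)
q=np.load("scene0.npz")["p"];cv2.imwrite("pics/sw0.png",cv2.resize(q[140:190,250:310],None,fx=10,fy=10,interpolation=cv2.INTER_CUBIC)[:,:,::-1])
ex=np.array([np.cos(-.08),np.sin(-.08)]);ey=np.array([-ex[1],ex[0]])
for f in("scene0","scene6"):
    C=cloud("scene",np.load(f+".npz")["d"]);q=(C[...,:2]-[.5185,.0205])@np.stack([ex,ey],1)*1000
    for x in(-88,-80,-60,-52):
        m=(abs(q[...,0]-x)<4)&(abs(q[...,1]+250)<8);print(f,x,m.sum(),np.median(C[m][:,2])*1000)
E
```

```text
t 15.28 unit mm [-172.9 -257.6  244.5] F [-0.5 -0.6 -0.9] grip 0.0
R tool->unit
 [[ 0.007  1.     0.019]
 [-0.     0.019 -1.   ]
 [-1.     0.007  0.   ]]
turn fix deg [ 1.1  0.  -0.4]
scene0 -88 8 152.45908769666838
scene0 -80 17 153.04512304760522
scene0 -60 19 147.35159953879028
scene0 -52 13 146.16768590685635
scene6 -88 7 146.46436299678766
scene6 -80 12 148.9818651986955
scene6 -60 14 153.50519044294313
scene6 -52 29 149.94063618804765
```

View pics/sw6.png

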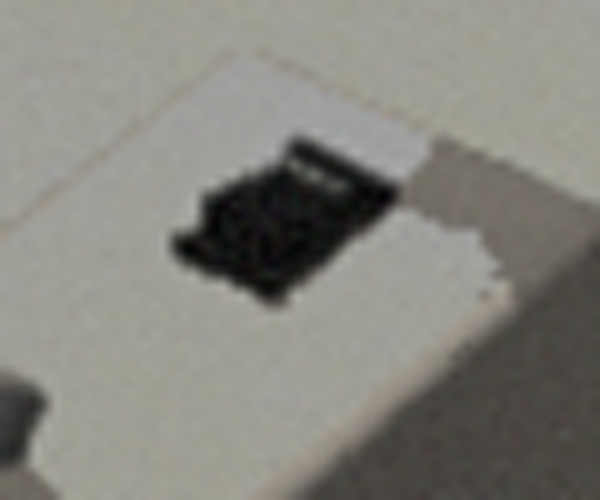

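View pics/sw0.png

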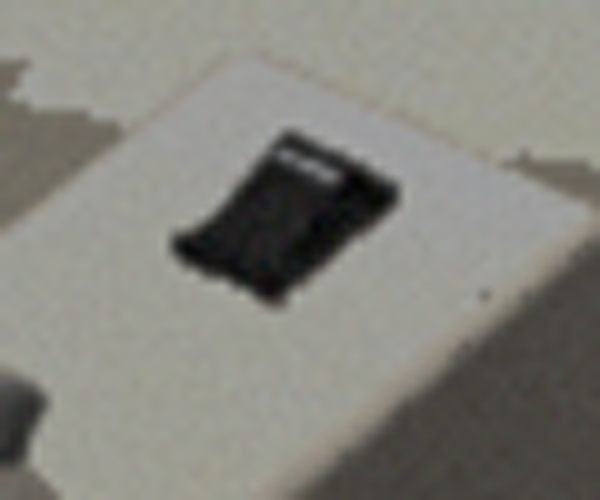

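View pics/scene6.png

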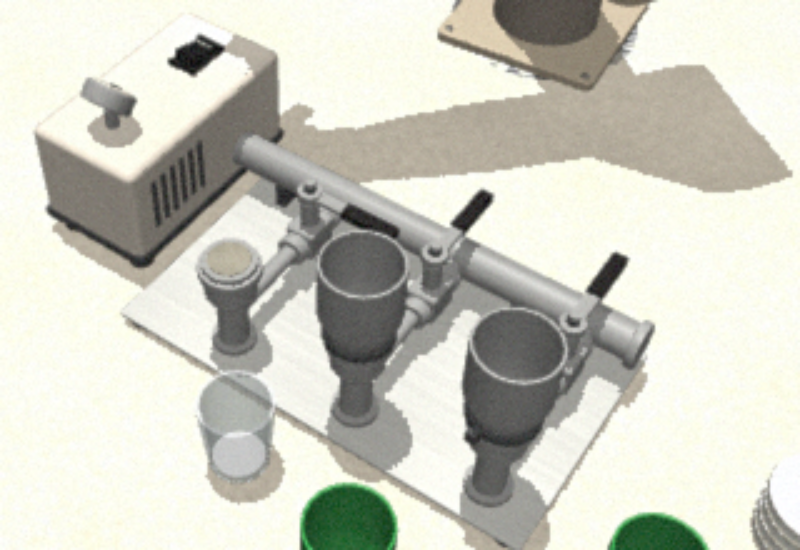

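View pics/top6.png

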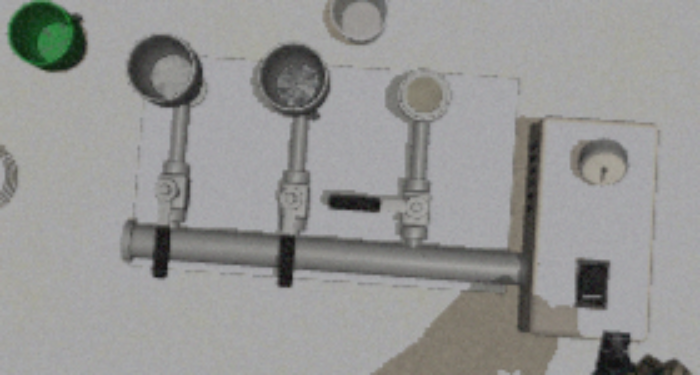

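```bash
python3 -c "
from workcell import robot
print(robot.finish_job())"
```

```text
the job is handed in; nothing more can be done
None
```

I set all three taps, then switched the pump on, and handed the job in at about 15.4 s of the 64 s; no verdict was given.

- **Taps:** The left and middle places carry the grey funnels and the right place has the bare support. I pushed the left and middle taps to their open stops and the right one to its shut stop. Contact force at the stops was about 20 N, and the last images show the levers in line, in line and crosswise.
- **Pump:** I pressed the front half of the rocker down until it bottomed out, at about 38 N at the wrist. The fingertips were 148 mm above the bench, which fits the fully-on position. The depth image then showed the front half low and the rear half high, the mirror of the start. That depth reading is only good to a few mm, so the fully-on call rests mainly on the fingertip height and the force.
- **Rest of the scene:** In the last images the funnels, bare support, beaker and green cups stand where they were. I did not look specifically at the bottle or all of the dishes at the end, but the arm never came near them. It ended clear of everything.

Two things did not go smoothly:
- **Wrist limit:** The last joint reached its range limit on the first approach. I turned the tool 90° and carried on, with no contact.
- **Camera disagreement:** The two camera views differed by about 4 to 6 mm, so I used their average.

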